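Draw the blue paddle out of the soak bin

ROBOT

A 6-joint arm with a two-finger parallel gripper is mounted at the origin on the work surface. World frame = base frame: x ahead of the robot, y to its left, z up, the work surface at z = 0. Lengths are in m, angles in degrees, forces in N, time in s.
With the tool pointing down it reaches from about 0.25 to 0.725 m from the base axis. Payload 9.7 kg.
Tool frame: the origin (TCP) lies between the finger pads; the fingertips stand 22 mm ahead of it and the grasp point (between the pads) lies 3 mm ahead of it; z points along the fingers, y is the line along which they close (so a half turn about z gives the same grasp; the last joint's range is limited). The gripper opens to 85 mm and grips with 20 to 120 N. Pads are 22 mm wide; open, the fingers measure 114 mm over their backs; the gripper's body (76 mm by 85 mm) begins 54 mm behind the grasp point. The pads swing forward as they close: fully open they stand 13 mm farther back than shut.
Start: joints at [74.37, 4.979, 10.078, 95.1, 0, 90], TCP at [0.148, 0.53, 0.253] pointing down, gripper open.
Joint ranges: [-179.16, 179.16], [-48.56, 103.87], [-65.8, 70.77], [-126.05, 130.52], [-82.76, 87.17], [-180, 180]. Speed limits (degrees/s): [127.2, 127.2, 147.25, 180, 180, 180].

INTERFACE

Orientations are given as [roll, pitch, yaw] about the fixed x, y, z axes, in that order (R = Rz(yaw) Ry(pitch) Rx(roll)).
In Python, from workcell import bot, viewer, finder gives the robot as it stands.
- The arm moves only by the tool move_arm, never from a script. Its arguments are lists of equal length, an entry for each row: "offset": the shift along the tool's x, y, z in cm, a list of three; "twist": the turn, a rotation vector about the tool's x, y, z in rad, a list of three; "grip": the opening, from 0 (shut) to 1 (fully open). In form: {"offset": [[x, y, z], ...], "twist": [[ax, ay, az], ...], "grip": [grip, ...]}. A call has 1 to 5 rows; each row shifts and turns the commanded pose from where the row before left it, along the tool's axes as they then stand; what a row does not reach is not made up. A row lasts 1/10 s, in which the tool goes at most 50 mm and 8.59 degrees, less where a joint would pass 70% of its speed; a pose out of reach is approached as far as the arm can. A call is refused whole if a number of a shift passes 5 or a number of a turn 0.15, either way. A call with a gripper value outside its range is refused whole. The fingers move at their own pace and stop on an object; "force" is the grip in N (left out, the last holds). Time passes only in rows, so rows that do not move let the fingers close. It gives the time, the measured TCP pose, the force, the opening and the grip force at its end, in the units of the state.
- bot.get_obs(): the state, without advancing time (a new reading comes with each control period).
- viewer.camera(name): name is "side" or "top"; returns a dict with "color" (384x512x3 uint8, red, green, blue), "depth" (384x512 float32, m along the optical axis (not along the pixel's ray), 0 where there is no reading), "vfov" (degrees; the focal length in pixels is half the picture's height over the tangent of half this angle, whatever the lens; pixels are square), "cx", "cy" (the principal point, pixels), "k1" (the pictures are not rectified: a ray, as slopes to the right and down, at radius r is drawn at 1 + k1 r^2 times it, then the intrinsics apply), "position" and "attitude" of the camera in the world. Camera axes: x right, y down, z forward; pixel columns grow to the right and rows downward; lengths in m; the calibration is good to about 2 mm. A picture is of the moment at which its call begins.
- bot.job_done(): hands the job in; it is judged then, once.
Trained networks look in a picture, given as the dict that the camera call returned (one of the last four; its "shot" number tells which), for a name from the list of things; names that differ only in an ending like _2 or _b are one class to them, and where a whole thing is asked for, a point or a joint stands for the part that bears it (a point fixed in the world has none). Each returns a list of dicts, best first, with "p" (0 to 1); they miss things now and then, are a little off and sometimes report something else, mostly with a low value. They report only what shows in the picture. A call takes as long as a camera call.
- finder.boxes_of(picture, thing): "position" ([column, row] in pixels, amid what is visible of it).
- finder.pinpoint(picture, thing): "position" ([column, row] in pixels: a listed point, or the origin of a listed thing).
The state is a dict: "time": time; "q": joint angles; "qd": joint speeds; "joint_efforts": joint torques, N m; "ee_pos": TCP position; "tcp_rot": TCP orientation; "wrist_force": force on the tool from outside, world axes, zero at the start; "torque": the same for the moment, N m; "opening": finger opening in m; "grasp_force": force on a finger pad.
Only numpy, scipy, OpenCV 4.12 (cv2) and the standard library are available. Lean on these libraries where they do the work, as an engineer would, in place of code of your own. Each camera call takes 0.05 s, during which the arm holds its last target. There are 200 camera calls.

TASK

In this wash room, draw the blue paddle out of the covered soak bin through its slot, pulling it along its slant, and lay it flat and lengthwise inside the white drying tray. Lay it down, do not drop it from high or fling it, and leave the red paddle in its slot as it is.

Things in the scene. Friction and masses are not known exactly. Their poses are not given: they have to be found in the camera images.
- blue_paddle_mid (a point): Centre of the blue plastic paddle: a straight bar 300 mm long (y, blade end +y), 14 mm thick (x), 80 g. Handle 26 mm high (z +-13 mm here); the last 90 mm at +y, the blade, rises to z +21 mm, underside straight. Loose. It starts slanting 25 degrees, blade down on the bin floor, handle rising out through a slot; the outer 130 mm stick out at -y, to pinch across the thickness.
- red_paddle_mid (a point): Centre of the red paddle, the same shape and axes as the blue one, in the other slot, 110 mm away. Which of the two slots holds which colour varies. To be left alone.
- soak_bin: Fixed steel bin with a fixed clear cover, 260 (x) by 190 (y) by 154 mm high; origin at the centre of its underside, z up. Walls and floor 4 mm thick. Its -y wall has two upright slots centred at x = -55 and +55 mm, 26 mm wide, open from 73 to 134 mm above the table. The paddles stick out to -y; the slot is the only way out.
- drying_tray: White open tray fixed to the table, 160 mm along its x and 380 mm along its y, floor 4 mm thick, rim 14 mm high and 4 mm thick, empty; origin at the centre of its underside, z up. The paddle is to lie along the tray's y, either end first, on edge or on its side.

How it is judged:
By the outcome, as a careful person would: the job done as asked, in the order asked, and still so for the second after the job is handed in, with the robot touching nothing.
It also fails if it takes over 45 s, if anything falls off the work surface, if the arm or the gripper's body presses on something with over 40 N, if the wrist force passes 120 N, or if a joint passes its speed limit or range.

## Working session

There is one attempt and no reset: what is moved stays moved. The work goes in short steps, Python scripts to look and compute and a tool call to move; the robot and the scene stay as the last step left them, time stands still between calls to the robot, and variables do not carry over. Pictures are saved under pics/ and viewed, at most 10 in all, crops included, and the job is handed in when it is done.

Besides the shell and the picture viewer there is one more tool, called as name(argument=value, ...) on one line, values as JSON. move_arm: Moves the arm, as the interface text tells. Its arguments: {"type":"object","properties":{"offset":{"type":"array","items":{"type":"array","items":{"type":"number"}}},"twist":{"type":"array","items":{"type":"array","items":{"type":"number"}}},"grip":{"type":"array","items":{"type":"number"}},"force":{"type":"number"}},"required":["offset","twist","grip"]}

```bash
mkdir -p pics; ls
cat > h.py <<'E'
import numpy as np, cv2
from scipy.spatial.transform import Rotation as R
from workcell import bot, viewer, finder
def K(c):
    f=c["color"].shape[0]/2/np.tan(np.radians(c["vfov"])/2); return f
def Rc(c):
    a=np.array(c["attitude"],float)
    return a if a.shape==(3,3) else R.from_euler('xyz',a,degrees=True).as_matrix()
def ray(c,p):
    f=K(c); d=np.array([(p[0]-c["cx"])/f,(p[1]-c["cy"])/f]); s=d.copy()
    for _ in range(20): s=d/(1+c["k1"]*(s@s))
    return Rc(c)@np.array([s[0],s[1],1.])
def atz(c,p,z):
    r=ray(c,p); o=np.array(c["position"]); return o+r*(z-o[2])/r[2]
def atd(c,p,d): return np.array(c["position"])+ray(c,p)*d
def cloud(c):
    f=K(c); h,w=c["depth"].shape; u,v=np.meshgrid(np.arange(w),np.arange(h))
    d=np.stack([(u-c["cx"])/f,(v-c["cy"])/f],-1); s=d.copy()
    for _ in range(20): s=d/(1+c["k1"]*(s**2).sum(-1,keepdims=True))
    P=np.concatenate([s,np.ones((h,w,1))],-1)*c["depth"][...,None]
    return P@Rc(c).T+np.array(c["position"])
def tri(c1,p1,c2,p2):
    A=[];b=[]
    M=np.zeros((3,3));v=np.zeros(3)
    for c,p in((c1,p1),(c2,p2)):
        r=ray(c,p);r/=np.linalg.norm(r);Q=np.eye(3)-np.outer(r,r);M+=Q;v+=Q@np.array(c["position"])
    return np.linalg.solve(M,v)
E
python3 - <<'E'
from h import *
for n in("side","top"):
    c=viewer.camera(n); cv2.imwrite(f"pics/{n}0.png",c["color"][...,::-1])
    print(n,{k:v for k,v in c.items() if k not in("color","depth")})
    for t in("blue_paddle_mid","red_paddle_mid","soak_bin","drying_tray"):
        print(t,finder.boxes_of(c,t)[:2],finder.pinpoint(c,t)[:2])
print(bot.get_obs())
E
```

```text
pics
side {'vfov': 48.15524214548585, 'cx': 255.37851637326676, 'cy': 190.30096454546444, 'k1': 0.05362370629957385, 'position': array([0.43009726, 0.24870424, 0.83668788]), 'attitude': array([-1.62942883e+02, -1.05265540e-01, -1.38384725e+02]), 'shot': 1}
blue_paddle_mid [{'position': [149.4, 281.6], 'p': 0.7}, {'position': [246.1, 243.1], 'p': 0.63}] [{'position': [207.8, 276.1], 'p': 0.86}]
red_paddle_mid [{'position': [205.6, 198.1], 'p': 0.7}] [{'position': [171.2, 231.8], 'p': 0.73}]
soak_bin [{'position': [150.3, 284.7], 'p': 0.6}] [{'position': [169.2, 283.0], 'p': 0.73}]
drying_tray [{'position': [332.9, 139.0], 'p': 0.95}] [{'position': [334.3, 137.4], 'p': 0.88}]
top {'vfov': 49.50418944477685, 'cx': 255.0923596014485, 'cy': 197.497323239985, 'k1': -0.04439736867219784, 'position': array([0.35122233, 0.05756169, 1.04749072]), 'attitude': array([-166.65135804,   -0.29517678,  -83.45552936]), 'shot': 2}
blue_paddle_mid [{'position': [218.0, 213.8], 'p': 0.66}] [{'position': [185.0, 210.5], 'p': 0.97}]
red_paddle_mid [{'position': [230.8, 167.5], 'p': 0.56}] [{'position': [20
[... 223 characters left out ...]
ion': [340.1, 225.2], 'p': 0.92}]
{'time': 0.9, 'q': array([ 7.43709310e+01,  4.97916467e+00,  1.00794346e+01,  9.50983737e+01,
       -6.64280675e-04,  9.00007141e+01]), 'qd': array([ 0.01271358, -0.03215645,  0.04591182, -0.02397689,  0.00262287,
       -0.04032603]), 'joint_efforts': array([-1.37559866e-03, -5.20102358e+01,  4.64851856e+01,  1.69074065e-03,
       -6.68319262e-05, -9.55762403e-06]), 'ee_pos': array([0.14818083, 0.52967509, 0.25329254]), 'tcp_rot': array([1.79998104e+02, 6.64257042e-04, 1.64370217e+02]), 'wrist_force': array([-0.61196036, -0.07318923,  0.20827035]), 'torque': array([ 0.01659384, -0.0069651 , -0.04351067]), 'grasp_force': 0.0, 'opening': 0.0854780464423904}
```

View pics/side0.png

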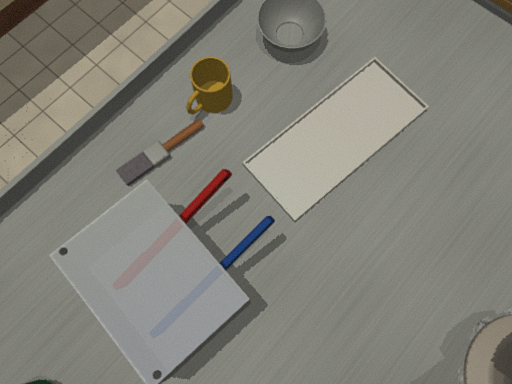

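View pics/top0.png

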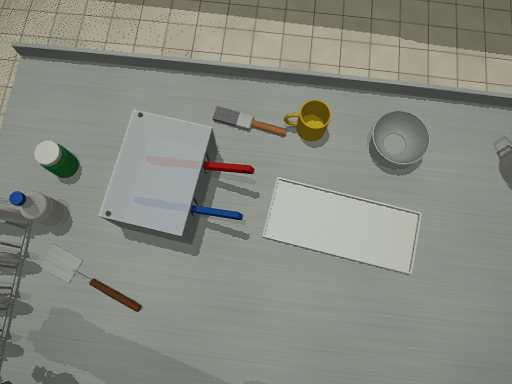

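Run:
```python
from h import *
cs={n:viewer.camera(n) for n in("side","top")}
np.save("cams.npy",cs,allow_pickle=True)
print("blue mid",tri(cs["side"],[207.8,276.1],cs["top"],[185,210.5]))
print("red mid",tri(cs["side"],[171.2,231.8],cs["top"],[200.2,162.1]))
print("tray",tri(cs["side"],[334.3,137.4],cs["top"],[340.1,225.2]))
print("bin side z0",atz(cs["side"],[169.2,283],0))
for n,c in cs.items():
    P=cloud(c); hsv=cv2.cvtColor(c["color"],cv2.COLOR_RGB2HSV)
    for nm,m in (("blue",(abs(hsv[...,0].astype(int)-110)<15)&(hsv[...,1]>120)),("red",((hsv[...,0]<8)|(hsv[...,0]>172))&(hsv[...,1]>120))):
        m=m&(hsv[...,2]>60)&(c["depth"]>0)
        k,l,st,ce=cv2.connectedComponentsWithStats(m.astype(np.uint8))
        for i in range(1,k):
            if st[i,4]<60: continue
            Q=P[l==i]; mu=np.median(Q,0); d=np.linalg.svd(Q-Q.mean(0),full_matrices=False)[2][0]
            t=(Q-mu)@d
            print(n,nm,st[i],ce[i].round(),mu.round(4),d.round(3),np.percentile(t,[1,99]).round(3),"hi",Q[t>np.percentile(t,95)].mean(0).round(4),"lo",Q[t<np.percentile(t,5)].mean(0).round(4))
```

```text
blue mid [0.54118824 0.24593392 0.04534277]
red mid [0.66208254 0.23016386 0.03355399]
tray [ 0.55272742 -0.14419474 -0.0041084 ]
bin side z0 [0.59943887 0.30250201 0.        ]
side blue [220 217  54  51 515] [246. 242.] [0.5255 0.1617 0.1294] [-0.112 -0.906  0.409] [-0.059  0.055] hi [0.5192 0.1113 0.1481] lo [0.5323 0.2135 0.1051]
side red [180 169  51  54 649] [204. 195.] [0.6336 0.1503 0.1257] [ 0.102  0.897 -0.431] [-0.057  0.059] hi [0.6394 0.2004 0.0968] lo [0.6283 0.0976 0.1462]
top blue [  9 191  15  14 142] [ 16. 198.] [0.4952 0.5861 0.1893] [-0.123 -0.627  0.769] [-0.062  0.009] hi [0.4935 0.5744 0.1904] lo [0.5024 0.6196 0.1553]
top blue [191 205  52  15 335] [215. 212.] [0.526  0.1636 0.1257] [-0.099 -0.902  0.421] [-0.066  0.061] hi [0.52   0.1059 0.144 ] lo [0.5312 0.2198 0.0931]
top red [203 162  51  12 391] [228. 167.] [0.6341 0.149  0.1239] [-0.098 -0.906  0.413] [-0.065  0.06 ] hi [0.6293 0.0931 0.1433] lo [0.641  0.2052 0.0967]
```

Side view: the blue handle runs from (224,265) to (272,218) and the red one from (183,218) to (228,172). The tray is centred near (335,138) and the bin near (150,285). In the top view the blue handle is at (191–243, 212), below the red. Next I'll fit the handle and the tray precisely.

```bash
cat > fit.py <<'E'
from h import *
from scipy.optimize import least_squares
cs=np.load("cams.npy",allow_pickle=True).item()
def pts(c,col):
    P=cloud(c); hsv=cv2.cvtColor(c["color"],cv2.COLOR_RGB2HSV).astype(int); H=hsv[...,0]
    m=(abs(H-110)<15) if col=="blue" else ((H<8)|(H>172))
    m=m&(hsv[...,1]>120)&(hsv[...,2]>50)&(c["depth"]>0)
    Q=P[cv2.erode(m.astype(np.uint8),np.ones((2,2)))>0]
    return Q[(Q[:,1]<.23)&(Q[:,2]>.07)&(Q[:,1]>.05)&(Q[:,0]>.4)]
def frame(yaw,sl):
    return R.from_euler('xyz',[-sl,0,yaw],degrees=True).as_matrix()   # y = paddle y (down to the blade)
def fit(Q):
    def res(p):
        q=(Q-p[:3])@frame(p[3],p[4]); d=np.abs(q-[0,-85,0]*np.array(1e-3))-np.array([.007,.065,.013])
        s=np.linalg.norm(np.maximum(d,0),axis=1)+np.minimum(d.max(1),0)
        return np.r_[s*1e3,(p[4]-25)*2]
    p=least_squares(res,np.r_[Q.mean(0)+[.012,.075,-.045],-6,25],loss="soft_l1",x_scale=[.01,.01,.01,3,3]).x
    return p,np.abs(res(p)).mean()
for col in("blue","red"):
    for k in(("side",),("top",),("side","top")):
        p,e=fit(np.vstack([pts(cs[n],col) for n in k])); print(col,k,p.round(4),round(e,2))
for n,c in cs.items():
    P=cloud(c); hsv=cv2.cvtColor(c["color"],cv2.COLOR_RGB2HSV).astype(int)
    m=(hsv[...,2]>190)&(hsv[...,1]<45)&(P[...,1]<.06)&(P[...,1]>-.4)&(P[...,0]>.4)&(P[...,0]<.7)&(c["depth"]>0)
    k,l,st,_=cv2.connectedComponentsWithStats(m.astype(np.uint8)); i=1+st[1:,4].argmax()
    cnt=cv2.findContours((l==i).astype(np.uint8),0,1)[0][0][:,0].astype(float)
    W=np.array([atz(c,p,.012)[:2] for p in cnt],np.float32)
    print(n,"tray",cv2.minAreaRect(W))
E
python3 fit.py
```

```text
blue ('side',) [ 0.5359  0.2424  0.0777 -6.5576 24.8826] 0.8
blue ('top',) [ 0.5368  0.2401  0.0782 -6.7672 24.4003] 0.79
blue ('side', 'top') [ 0.5363  0.2408  0.0782 -6.6411 24.7882] 0.94
red ('side',) [ 0.6455  0.2296  0.0779 -6.6759 24.5827] 0.7
red ('top',) [ 0.6465  0.227   0.0781 -6.8096 24.4623] 0.8
red ('side', 'top') [ 0.646   0.2285  0.0781 -6.7729 24.5432] 0.88Traceback (most recent call last):
  File "fit.py", line 25, in <module>
    k,l,st,_=cv2.connectedComponentsWithStats(m.astype(np.uint8)); i=1+st[1:,4].argmax()
                                                                       ~~~~~~~~~~~~~~~^^
ValueError: attempt to get argmax of an empty sequence
```

```bash
sed -i 's/hsv\[...,2\]>190/hsv[...,2]>165/; s/for col in("blue","red")/for col in()/' fit.py; python3 fit.py
cat > plan.py <<'E'
from h import *
yb=-6.7; mid=np.array([.5363,.2408,.0785])
def Rt(yaw,tilt):  # tool y = (1,0,0), x = +y down the slant, then yaw
    return R.from_euler('z',yaw,degrees=True)*R.from_euler('x',-tilt,degrees=True)*R.from_matrix(np.array([[0,1,0],[1,0,0],[0,0,-1.]]))
def plan(p0,r0,p1,r1,n,nd=2):
    # straight line + constant turn in n rows; rounded, errors fed back
    p,r=np.array(p0,float),r0; out=[]
    dr=(r0.inv()*r1).as_rotvec()
    for k in range(1,n+1):
        gp=np.array(p0)+(np.array(p1)-p0)*k/n; gr=r0*R.from_rotvec(dr*k/n)
        o=np.round(r.inv().apply(gp-p)*100,nd); w=np.round((r.inv()*gr).as_rotvec(),3)
        out.append((o.tolist(),w.tolist())); p=p+r.apply(o/100); r=r*R.from_rotvec(w)
    for i in range(0,n,5):
        print("offset",[a for a,_ in out[i:i+5]],"twist",[b for _,b in out[i:i+5]])
    print("end",p.round(4),r.as_euler('xyz',degrees=True).round(2)); return p,r
def now():
    o=bot.get_obs(); return np.array(o["ee_pos"]),R.from_euler('xyz',o["tcp_rot"],degrees=True)
def grasp_tcp(t,up):  # grasp point t m from the middle towards the handle end, up off the axis
    r=Rt(yb,25); M=r.as_matrix(); return mid-M[:,0]*t-M[:,2]*(up+.003),r
E
python3 - <<'E'
from plan import *
g,r=grasp_tcp(.115,.010); print("grasp tcp",g)
pre=g-r.as_matrix()[:,2]*.08; print(pre)
p0,r0=now(); plan(p0,r0,pre,r,15,1)
E
```

```text
side tray ((0.5530314445495605, -0.14667241275310516), (0.3802656829357147, 0.1599787026643753), 82.217529296875)
top tray ((0.5530497431755066, -0.1469486802816391), (0.3815108835697174, 0.1600017249584198), 82.04088592529297)
grasp tcp [0.52478094 0.14274291 0.1388831 ]
[0.52872551 0.17632148 0.21138772]
offset [[-3.1, -1.6, 0.3], [-3.2, -1.3, 0.4], [-3.3, -1.0, 0.4], [-3.3, -0.6, 0.6], [-3.4, -0.3, 0.7]] twist [[0.021, -0.024, 0.093], [0.02, -0.024, 0.092], [0.021, -0.024, 0.093], [0.02, -0.024, 0.093], [0.021, -0.024, 0.093]]
offset [[-3.4, -0.0, 0.8], [-3.4, 0.3, 0.8], [-3.3, 0.6, 0.9], [-3.1, 1.0, 1.0], [-3.1, 1.3, 1.0]] twist [[0.02, -0.024, 0.092], [0.021, -0.024, 0.093], [0.02, -0.024, 0.093], [0.021, -0.024, 0.093], [0.02, -0.024, 0.092]]
offset [[-2.9, 1.6, 1.1], [-2.7, 1.9, 1.0], [-2.5, 2.1, 1.2], [-2.3, 2.4, 1.1], [-2.0, 2.6, 1.1]] twist [[0.021, -0.024, 0.093], [0.02, -0.024, 0.093], [0.021, -0.025, 0.092], [0.021, -0.024, 0.093], [0.02, -0.024, 0.093]]
end [0.529  0.1766 0.2115] [179.98  25.03  83.29]
```

move_arm(offset=[[-3.1,-1.6,0.3],[-3.2,-1.3,0.4],[-3.3,-1.0,0.4],[-3.3,-0.6,0.6],[-3.4,-0.3,0.7]], twist=[[0.021,-0.024,0.093],[0.02,-0.024,0.092],[0.021,-0.024,0.093],[0.02,-0.024,0.093],[0.021,-0.024,0.093]], grip=[0.8,0.8,0.8,0.8,0.8])

```text
time: 1.5
ee_pos: [0.2759, 0.4114, 0.2394]
tcp_rot: [-175.9, 8.0, 137.8]
wrist_force: [0.5, 0.5, 0.3]
opening: 0.0683
grasp_force: 0.0
```

move_arm(offset=[[-3.4,0.0,0.8],[-3.4,0.3,0.8],[-3.3,0.6,0.9],[-3.1,1.0,1.0],[-3.1,1.3,1.0]], twist=[[0.02,-0.024,0.092],[0.021,-0.024,0.093],[0.02,-0.024,0.093],[0.021,-0.024,0.093],[0.02,-0.024,0.092]], grip=[0.8,0.8,0.8,0.8,0.8])

```text
time: 2.0
ee_pos: [0.4026, 0.2931, 0.2252]
tcp_rot: [-175.8, 17.0, 111.3]
wrist_force: [-0.8, -0.1, 0.2]
opening: 0.0678
grasp_force: 0.0
```

move_arm(offset=[[-2.9,1.6,1.1],[-2.7,1.9,1.0],[-2.5,2.1,1.2],[-2.3,2.4,1.1],[-2.0,2.6,1.1]], twist=[[0.021,-0.024,0.093],[0.02,-0.024,0.093],[0.021,-0.025,0.092],[0.021,-0.024,0.093],[0.02,-0.024,0.093]], grip=[0.8,0.8,0.8,0.8,0.8])

```text
time: 2.5
ee_pos: [0.53, 0.1756, 0.2114]
tcp_rot: [179.9, 25.1, 83.0]
wrist_force: [-0.5, 0.7, 0.6]
opening: 0.0687
grasp_force: 0.0
```

move_arm(offset=[[0,0,0],[0,0,0]], twist=[[0,0,0],[0,0,0]], grip=[0.6,0.6])

```text
time: 2.7
ee_pos: [0.5293, 0.1762, 0.2109]
tcp_rot: [-179.9, 25.0, 83.3]
wrist_force: [0.8, -0.3, -1.4]
opening: 0.0513
grasp_force: 0.0
```

Run:
```python
from plan import *
g,r=grasp_tcp(.115,.010)
p0,r0=now(); print(p0,r0.as_euler('xyz',degrees=True),bot.get_obs()["opening"])
plan(p0,r0,g,r,5,1)
c=viewer.camera("side"); cv2.imwrite("pics/side1.png",c["color"][...,::-1])
```

```text
[0.52928148 0.17619851 0.2109137 ] [-179.94188887   25.03423131   83.27769767] 0.051300589744199904
offset [[-0.0, -0.0, 1.6], [-0.0, -0.0, 1.6], [-0.0, -0.0, 1.6], [-0.0, -0.0, 1.6], [-0.0, -0.1, 1.6]] twist [[-0.0, 0.0, -0.0], [-0.0, 0.0, -0.0], [-0.001, 0.0, -0.0], [0.0, 0.0, -0.0], [-0.0, 0.001, -0.0]]
end [0.5243 0.1427 0.1384] [-180.     24.98   83.28]
```

View pics/side1.png

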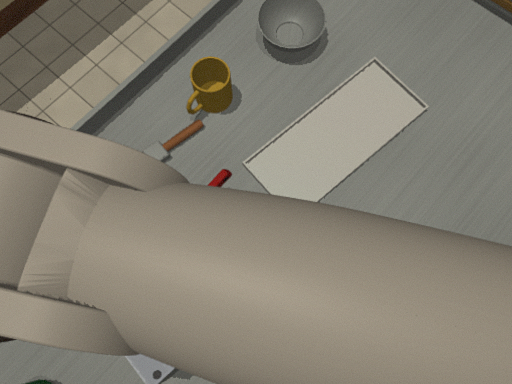

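The arm hides the bin in this side view, with only the red handle tip (220,180) and the tray visible. I'll descend on the fitted pose and watch the forces.

move_arm(offset=[[0,0,2],[0,0,2],[0,0,2],[0,0,1],[0,0,1]], twist=[[0,0,0],[0,0,0],[0,0,0],[0,0,0],[0,0,0]], grip=[0.6,0.6,0.6,0.6,0.6])

```text
time: 3.25
ee_pos: [0.5247, 0.1435, 0.1391]
tcp_rot: [180.0, 25.0, 83.4]
wrist_force: [-0.3, -0.0, 0.6]
opening: 0.0512
grasp_force: 0.0
```

move_arm(offset=[[0,0,0],[0,0,0],[0,0,0],[0,0,0],[0,0,0]], twist=[[0,0,0],[0,0,0],[0,0,0],[0,0,0],[0,0,0]], grip=[0.6,0,0,0,0], force=60)

```text
time: 3.75
ee_pos: [0.5254, 0.1433, 0.1395]
tcp_rot: [179.9, 25.0, 83.3]
wrist_force: [0.6, 0.8, 1.5]
opening: 0.0125
grasp_force: 62.1
```

move_arm(offset=[[0,0,0],[0,0,0],[0,0,0]], twist=[[0,0,0],[0,0,0],[0,0,0]], grip=[0,0,0])

```text
time: 4.05
ee_pos: [0.5253, 0.1432, 0.1392]
tcp_rot: [180.0, 25.0, 83.3]
wrist_force: [0.9, 1.0, 1.9]
opening: 0.0129
grasp_force: 62.3
```

move_arm(offset=[[0,0,-0.3],[0,0,-0.3],[-1,0,0],[-1,0,0],[-1,0,0]], twist=[[0,0,0],[0,0,0],[0,0,0],[0,0,0],[0,0,0]], grip=[0,0,0,0,0])

```text
time: 4.55
ee_pos: [0.522, 0.1175, 0.1575]
tcp_rot: [180.0, 25.0, 83.3]
wrist_force: [-0.6, -0.1, 0.2]
opening: 0.0125
grasp_force: 61.8
```

move_arm(offset=[[-1.5,0,0],[-1.5,0,0],[-1.5,0,0],[-1.5,0,0],[-1.5,0,0]], twist=[[0,0,0],[0,0,0],[0,0,0],[0,0,0],[0,0,0]], grip=[0,0,0,0,0])

```text
time: 5.05
ee_pos: [0.5141, 0.0497, 0.1895]
tcp_rot: [180.0, 25.0, 83.3]
wrist_force: [-0.2, -0.1, -0.6]
opening: 0.0125
grasp_force: 61.8
```

Run:
```python
from plan import *
o=bot.get_obs(); print({k:np.round(o[k],3) for k in("time","ee_pos","tcp_rot","wrist_force","torque","opening","q")})
c=viewer.camera("top"); cv2.imwrite("pics/top2.png",c["color"][...,::-1])
```

```text
{'time': np.float64(5.05), 'ee_pos': array([0.514, 0.05 , 0.19 ]), 'tcp_rot': array([179.965,  25.019,  83.267]), 'wrist_force': array([-0.18 , -0.15 , -0.594]), 'torque': array([ 0.392, -0.064,  0.031]), 'opening': np.float64(0.012), 'q': array([ 16.909,   7.834,   3.141,  95.874, -22.81 , 115.771])}
```

View pics/top2.png

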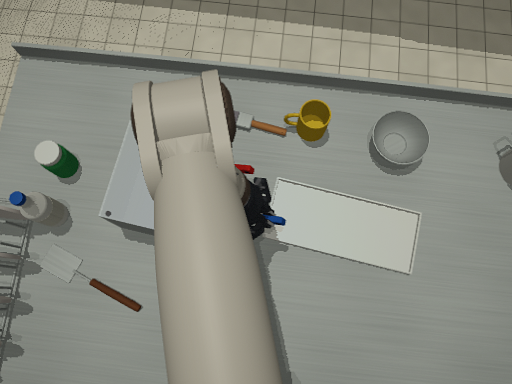

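The blue handle end shows at (275,220), moving with the gripper, and the red tip is still at (247,168). The pull is free, so I'll keep going until the blade is clear.

move_arm(offset=[[-1.5,0,0],[-1.5,0,0],[-1.5,0,0],[-1.5,0,0],[-1.5,0,0]], twist=[[0,0,0],[0,0,0],[0,0,0],[0,0,0],[0,0,0]], grip=[0,0,0,0,0])

```text
time: 5.6
ee_pos: [0.5062, -0.0176, 0.2211]
tcp_rot: [180.0, 25.0, 83.3]
wrist_force: [-0.3, 1.5, -1.6]
opening: 0.0128
grasp_force: 61.8
```

move_arm(offset=[[-1.5,0,0],[-1.5,0,0],[-1,0,0],[0,0,0],[0,0,0]], twist=[[0,0,0],[0,0,0],[0,0,0],[0,0,0],[0,0,0]], grip=[0,0,0,0,0])

```text
time: 6.1
ee_pos: [0.5021, -0.0525, 0.2374]
tcp_rot: [180.0, 25.0, 83.3]
wrist_force: [0.3, 0.4, -0.3]
opening: 0.0126
grasp_force: 61.8
```

Run:
```python
from plan import *
o=bot.get_obs(); print({k:np.round(o[k],3) for k in("time","ee_pos","tcp_rot","wrist_force","torque","opening","q")})
p0,r0=now()
yt=-7.9; r1=Rt(yt,0); M=r1.as_matrix(); tray=np.array([.553,-.147,0])
up=tray-M[:,0]*.115; up[2]=.004+.013+.013+.10
p,r=plan(p0,r0,up,r1,10,1); print(up)
c=viewer.camera("top"); cv2.imwrite("pics/top3.png",c["color"][...,::-1])
```

```text
{'time': np.float64(6.1), 'ee_pos': array([ 0.502, -0.053,  0.237]), 'tcp_rot': array([179.98 ,  25.01 ,  83.258]), 'wrist_force': array([ 0.341,  0.42 , -0.287]), 'torque': array([ 0.403, -0.063, -0.039]), 'opening': np.float64(0.013), 'q': array([  6.415,   2.037,   2.401,  96.404, -24.316, 104.454])}
offset [[-1.4, 0.6, 1.8], [-1.4, 0.6, 1.8], [-1.6, 0.6, 1.7], [-1.6, 0.6, 1.6], [-1.7, 0.6, 1.6]] twist [[0.0, 0.044, 0.002], [0.001, 0.043, 0.002], [0.0, 0.044, 0.002], [0.001, 0.044, 0.002], [0.0, 0.043, 0.002]]
offset [[-1.7, 0.6, 1.5], [-1.8, 0.6, 1.4], [-1.9, 0.6, 1.3], [-1.9, 0.7, 1.3], [-2.0, 0.6, 1.1]] twist [[0.001, 0.044, 0.002], [0.0, 0.044, 0.002], [0.001, 0.043, 0.002], [0.0, 0.044, 0.002], [0.001, 0.043, 0.002]]
end [ 0.5371 -0.2613  0.1303] [-1.7999e+02  3.0000e-02  8.2100e+01]
[ 0.53719388 -0.26090859  0.13      ]
```

View pics/top3.png

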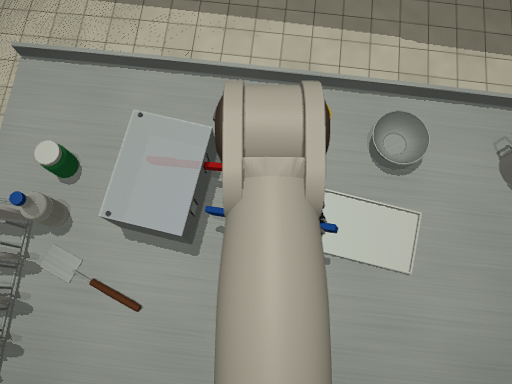

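The blade end is out of the slot at (207,210) and clear of the bin; red is unchanged. I'll level it while moving over the tray.

move_arm(offset=[[-1.4,0.6,1.8],[-1.4,0.6,1.8],[-1.6,0.6,1.7],[-1.6,0.6,1.6],[-1.7,0.6,1.6]], twist=[[0,0.044,0.002],[0.001,0.043,0.002],[0,0.044,0.002],[0.001,0.044,0.002],[0,0.043,0.002]], grip=[0,0,0,0,0])

```text
time: 6.65
ee_pos: [0.5199, -0.1572, 0.1832]
tcp_rot: [179.9, 12.4, 82.8]
wrist_force: [-0.4, 0.3, -0.9]
opening: 0.0127
grasp_force: 61.8
```

move_arm(offset=[[-1.7,0.6,1.5],[-1.8,0.6,1.4],[-1.9,0.6,1.3],[-1.9,0.7,1.3],[-2.0,0.6,1.1]], twist=[[0.001,0.044,0.002],[0,0.044,0.002],[0.001,0.043,0.002],[0,0.044,0.002],[0.001,0.043,0.002]], grip=[0,0,0,0,0])

```text
time: 7.15
ee_pos: [0.5375, -0.2614, 0.1294]
tcp_rot: [-180.0, -0.1, 82.2]
wrist_force: [0.3, 0.6, -0.1]
opening: 0.0124
grasp_force: 61.8
```

move_arm(offset=[[0,0,0],[0,0,0],[0,0,0]], twist=[[0,0,0],[0,0,0],[0,0,0]], grip=[0,0,0])

```text
time: 7.45
ee_pos: [0.5374, -0.2603, 0.1306]
tcp_rot: [-180.0, 0.1, 82.2]
wrist_force: [0.4, -0.0, 0.1]
opening: 0.0127
grasp_force: 61.8
```

Run:
```python
from plan import *
o=bot.get_obs(); print({k:np.round(o[k],3) for k in("time","ee_pos","tcp_rot","wrist_force","torque","opening","q")})
ims=[]
for n in("side","top"):
    c=viewer.camera(n); ims.append(c["color"]); P=cloud(c); hsv=cv2.cvtColor(c["color"],cv2.COLOR_RGB2HSV).astype(int)
    m=(abs(hsv[...,0]-110)<15)&(hsv[...,1]>120)&(hsv[...,2]>50)&(c["depth"]>0)&(P[...,1]<.2)
    Q=P[m]
    if len(Q)>20:
        for a in np.arange(-.32,.06,.04):
            s=Q[(Q[:,1]>a)&(Q[:,1]<a+.04)]
            if len(s)>4: print(n,round(a+.02,2),len(s),np.median(s,0).round(4),"zmax",np.percentile(s[:,2],95).round(4),"zmin",np.percentile(s[:,2],5).round(4))
cv2.imwrite("pics/both4.png",cv2.resize(np.hstack(ims)[...,::-1],(800,300),interpolation=cv2.INTER_AREA))
```

```text
{'time': np.float64(7.45), 'ee_pos': array([ 0.537, -0.26 ,  0.131]), 'tcp_rot': array([-1.79974e+02,  6.10000e-02,  8.21900e+01]), 'wrist_force': array([ 0.35 , -0.042,  0.079]), 'torque': array([-0.075,  0.024, -0.035]), 'opening': np.float64(0.013), 'q': array([-2.5815e+01,  1.0743e+01,  2.9270e+00,  8.2189e+01, -6.6000e-02,
        7.1995e+01])}
side -0.26 90 [ 0.5392 -0.2511  0.1287] zmax 0.1313 zmin 0.1263
side -0.22 162 [ 0.5407 -0.2201  0.1289] zmax 0.131 zmin 0.1172
side -0.18 171 [ 0.546  -0.1802  0.1292] zmax 0.1312 zmin 0.116
side -0.14 165 [ 0.5517 -0.1403  0.1293] zmax 0.131 zmin 0.1184
side -0.1 162 [ 0.5567 -0.1015  0.1289] zmax 0.1367 zmin 0.1202
side -0.06 199 [ 0.5615 -0.0594  0.1371] zmax 0.1394 zmin 0.1211
side -0.02 213 [ 0.5667 -0.0203  0.1373] zmax 0.1399 zmin 0.1215
side 0.02 41 [0.5703 0.0031 0.1298] zmax 0.1387 zmin 0.1163
top -0.26 47 [ 0.5395 -0.2481  0.1285] zmax 0.1309 zmin 0.1231
top -0.22 127 [ 0.5415 -0.2206  0.1287] zmax 0.1315 zmin 0.1179
top -0.18 126 [ 0.547  -0.1804  0.1286] zmax 0.1315 zmin 0.1202
top -0.14 131 [ 0.5521 -0.1394  0.1287] zmax 0.1318 zmin 0.1177
top -0.1 133 [ 0.5571 -0.1005  0.1294] zmax 0.1374 zmin 0.1169
top -0.06 144 [ 0.5616 -0.0599  0.1367] zmax 0.1402 zmin 0.1143
top -0.02 152 [ 0.5673 -0.0205  0.1368] zmax 0.14 zmin 0.1143
top 0.02 5 [0.5694 0.0012 0.1341] zmax 0.1369 zmin 0.1143
```

View pics/both4.png

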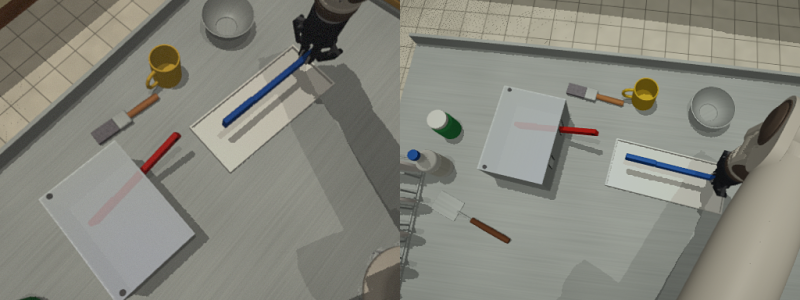

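Both views show the paddle level over the tray: handle top at z≈0.129 all along, middle near the tray's centre. The red paddle is untouched. Now I'll lower it.

move_arm(offset=[[0,0,2],[0,0,2],[0,0,2],[0,0,1.5],[0,0,1]], twist=[[0,0,0],[0,0,0],[0,0,0],[0,0,0],[0,0,0]], grip=[0,0,0,0,0])

```text
time: 8.05
ee_pos: [0.5371, -0.2606, 0.0446]
tcp_rot: [-179.9, 0.0, 82.2]
wrist_force: [0.3, -0.6, 0.5]
opening: 0.0129
grasp_force: 61.8
```

move_arm(offset=[[0,0,0.5],[0,0,0.4],[0,0,0.2],[0,0,0.1],[0,0,0]], twist=[[0,0,0],[0,0,0],[0,0,0],[0,0,0],[0,0,0]], grip=[0,0,0,0,0])

```text
time: 8.55
ee_pos: [0.5374, -0.2614, 0.0338]
tcp_rot: [180.0, 0.1, 82.1]
wrist_force: [0.7, 0.1, -0.8]
opening: 0.0124
grasp_force: 61.8
```

move_arm(offset=[[0,0,0.1],[0,0,0],[0,0,0.1],[0,0,0]], twist=[[0,0,0],[0,0,0],[0,0,0],[0,0,0]], grip=[0,0,0,0])

```text
time: 8.95
ee_pos: [0.5373, -0.2613, 0.0316]
tcp_rot: [-180.0, 0.0, 82.1]
wrist_force: [0.9, 0.7, -0.3]
opening: 0.0128
grasp_force: 62.1
```

move_arm(offset=[[0,0,0.1],[0,0,0],[0,0,0]], twist=[[0,0,0],[0,0,0],[0,0,0]], grip=[0,0,0])

```text
time: 9.25
ee_pos: [0.5373, -0.2613, 0.0315]
tcp_rot: [180.0, 0.1, 82.1]
wrist_force: [-2.5, 1.7, 7.2]
opening: 0.0124
grasp_force: 63.0
```

Contact on the tray floor (7 N). Now release slowly and retreat straight up.

move_arm(offset=[[0,0,0],[0,0,0],[0,0,0],[0,0,0],[0,0,0]], twist=[[0,0,0],[0,0,0],[0,0,0],[0,0,0],[0,0,0]], grip=[0.2,0.3,0.4,0.5,0.5])

```text
time: 9.75
ee_pos: [0.5371, -0.2613, 0.0303]
tcp_rot: [-180.0, 0.0, 82.1]
wrist_force: [0.7, -1.0, -0.4]
opening: 0.0427
grasp_force: 0.0
```

move_arm(offset=[[0,0,-0.5],[0,0,-1],[0,0,-2],[0,0,-3],[0,0,-4]], twist=[[0,0,0],[0,0,0],[0,0,0],[0,0,0],[0,0,0]], grip=[0.5,0.5,0.5,0.5,0.5])

```text
time: 10.25
ee_pos: [0.5365, -0.2609, 0.136]
tcp_rot: [-179.9, 0.0, 82.1]
wrist_force: [0.7, -0.1, -0.3]
opening: 0.0429
grasp_force: 0.0
```

move_arm(offset=[[0,0,-3],[0,0,-2],[0,0,0],[0,0,0],[0,0,0]], twist=[[0,0,0],[0,0,0],[0,0,0],[0,0,0],[0,0,0]], grip=[0.5,0.5,0.5,0.5,0.5])

```text
time: 10.75
ee_pos: [0.5369, -0.261, 0.1844]
tcp_rot: [-179.9, 0.0, 82.1]
wrist_force: [-0.2, -0.4, -1.2]
opening: 0.0428
grasp_force: 0.0
```

Run:
```python
from plan import *
print(bot.get_obs()["ee_pos"],bot.get_obs()["wrist_force"])
ims=[]
for n in("side","top"):
    c=viewer.camera(n); ims.append(c["color"]); P=cloud(c); hsv=cv2.cvtColor(c["color"],cv2.COLOR_RGB2HSV).astype(int)
    m=(abs(hsv[...,0]-110)<15)&(hsv[...,1]>120)&(hsv[...,2]>50)&(c["depth"]>0)&(P[...,1]<.2)
    Q=P[m]; print(n,len(Q),Q.min(0).round(3),Q.max(0).round(3),np.median(Q,0).round(4))
cv2.imwrite("pics/both5.png",cv2.resize(np.hstack(ims)[...,::-1],(800,300),interpolation=cv2.INTER_AREA))
```

```text
[ 0.53688653 -0.26098673  0.18441211] [-0.24553754 -0.3751734  -1.16894513]
side 988 [ 0.528 -0.292  0.013] [0.578 0.003 0.042] [ 0.5535 -0.1297  0.0304]
top 799 [ 0.526 -0.294  0.006] [0.579 0.    0.043] [ 0.5529 -0.1368  0.0299]
```

View pics/both5.png

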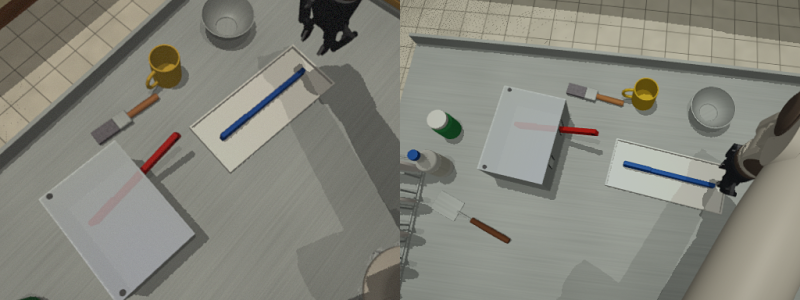

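The paddle stands on edge, flat and lengthwise inside the tray from (222,137) to (302,70) in the left (side) half. The gripper is clear and red is still in its slot.

```bash
python3 -c "
from workcell import bot
print(bot.job_done())"
```

```text
the job is handed in; nothing more can be done
None
```

The blue paddle came out through its slot along the slant and now lies lengthwise on edge inside the drying tray; the red paddle is still in its slot, and the job was handed in at about 11 s, with no verdict returned.

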